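# Brush down dirty machine parts and run the parts washer

### The job

Clean the dirty machine parts on the bench: dip the brush deep into the red degreaser pot, touch its tip to the top of each part that is there, from the widest part to the narrowest, then rinse the brush with a deep dip in the blue pot and stand it back in its grey stand. Put all the parts into the basket of the red parts washer, and only when the brush is back and every part is in, twist the washer's sprung start knob clockwise to its stop, hold it there a moment and let it spring back. Leave both pots standing upright and do not disturb the spray can, the screwdriver or the bolt jar.

Things in the scene. Friction and masses are not known exactly. Their poses are not given: they have to be found in the camera images.
- brush: cleaning brush standing tip-down in the grey stand, loose, 0.06 kg, 150 mm long overall. Origin: centre of the flat bristle tip; z runs along the brush to the handle end. Yellow stiff bristles (rigid) 14 mm dia. from z 0 to 34 mm, steel ferrule 18 mm dia. to 58 mm, round red handle 24 mm dia. from 58 to 150 mm. It can be taken at any yaw.
- brush_tip (a point): centre of the flat end of the bristles (the brush's origin)
- brush_handle (a point): point on the brush axis 125 mm from the tip, a good place to grip the handle from above (25 mm below its top end)
- stand: grey round stand for the brush, fixed, a tube 65 mm tall, outside 60 mm dia. at the foot, 38 mm in the middle, 48 mm at the rim; the bore is about 30 mm wide (40 mm at the rim) with its floor 6 mm above the bench. Origin: centre of the underside, on the bench.
- red_pot: red open round pot (degreaser, drawn empty), loose, 0.4 kg, 72 mm outside diameter (76 at the rim), 60 mm tall, wall 4 mm, floor 6 mm thick. Origin: centre of the underside. A dip is deep when the tip is in the lower half of the pot, less than 33 mm above its underside.
- blue_pot: blue open round pot (rinse, drawn empty), same sizes as the red pot. Origin: centre of the underside. Same meaning of deep.
- hub: bright aluminium hub with four drawn bolt holes, the widest part; about 56 mm diameter, 30 mm tall, solid, flat closed top (the dark bore and rings are only drawn on it); stands upright on the bench, loose, under 0.3 kg. Origin: centre of its underside, z up. May be absent (then None); three of the four parts, or all of them, are there.
- bearing: dark steel bearing with lighter rings on top, second widest; about 44 mm diameter, 28 mm tall, solid, flat closed top (the dark bore and rings are only drawn on it); stands upright on the bench, loose, under 0.3 kg. Origin: centre of its underside, z up. May be absent (then None); three of the four parts, or all of them, are there.
- bushing: brass bushing, third widest; about 34 mm diameter, 34 mm tall, solid, flat closed top (the dark bore and rings are only drawn on it); stands upright on the bench, loose, under 0.3 kg. Origin: centre of its underside, z up. May be absent (then None); three of the four parts, or all of them, are there.
- collar: copper collar, the narrowest part; about 24 mm diameter, 30 mm tall, solid, flat closed top (the dark bore and rings are only drawn on it); stands upright on the bench, loose, under 0.3 kg. Origin: centre of its underside, z up. May be absent (then None); three of the four parts, or all of them, are there.
- washer: red parts washer, fixed to the bench, 180 mm (x) by 344 mm (y) by 80 mm tall; its yaw varies by up to 0.25 rad. Origin on the bench. In its frame the open steel basket covers x -82 to 82 mm and y -162 to 80 mm (walls 8 mm, rim 80 mm above the bench, floor 25 mm above the bench); the solid control panel, also 80 mm tall, covers y 80 to 172 mm with the start knob at x 0, y 126 mm.
- basket (a point): centre of the basket's inner floor (25 mm above the bench), axes as the washer's; the inside measures 164 mm along x and about 240 mm along y, and is 55 mm deep
- start_knob (a joint): angle of the washer's black start knob, rad: 0 at rest, grows clockwise seen from above, to a hard stop at 1.0. A spring of about 0.2 N m/rad returns it to 0 when let go (0.22 N m at the stop).
- knob_grip (a point): on the knob's axis, 24 mm above the panel (104 mm above the bench), turns with the knob: the knob's grip bar, 50 mm long by 12 mm thick by 30 mm high, its top 37 mm above the panel, lies along this point's x axis (along the washer's x at rest); pinch it across its thickness from above
- spray_can: red spray can standing beyond the work, 60 mm dia., 120 mm tall, not to be disturbed. Origin: centre of the underside
- screwdriver: screwdriver with a red handle, about 200 mm long, lying on the bench between the robot and the washer, roughly along y, not to be disturbed
- bolt_jar: jar, 64 mm dia., 80 mm tall, beyond the work, not to be disturbed. Origin: centre of the underside
Things that resemble listed ones, but are neither listed nor needed, are in the scene too. Leave any green look-alike of the hub alone. Of the things shaped like the blue_pot, the blue one is meant.

How it is judged:
On the way, in this order (a step that is already met when the one before it is completed fails the run):
1. brush tip dipped into the lower half of the red pot (horizontal distance between brush_tip and red_pot below 0.032 m and z of brush_tip in the frame of red_pot between 0 and 0.033 m and angle between red_pot's own z axis and vertical below 0.3 rad), for 0.2 s.
2. brush tip touched to the top of the hub (contact force between brush and hub above 0.2 N and horizontal distance between brush_tip and hub below 0.032 m and z of brush_tip in the frame of hub above 0.024 m), for 0.1 s.
3. brush tip touched to the top of the bearing (contact force between brush and bearing above 0.2 N and horizontal distance between brush_tip and bearing below 0.026 m and z of brush_tip in the frame of bearing above 0.022 m), for 0.1 s.
4. brush tip touched to the top of the bushing (contact force between brush and bushing above 0.2 N and horizontal distance between brush_tip and bushing below 0.021 m and z of brush_tip in the frame of bushing above 0.028 m), for 0.1 s.
5. brush tip touched to the top of the collar (contact force between brush and collar above 0.2 N and horizontal distance between brush_tip and collar below 0.016 m and z of brush_tip in the frame of collar above 0.024 m), for 0.1 s.
6. brush tip dipped into the lower half of the blue pot (horizontal distance between brush_tip and blue_pot below 0.032 m and z of brush_tip in the frame of blue_pot between 0 and 0.033 m and angle between blue_pot's own z axis and vertical below 0.3 rad), for 0.2 s.
7. with the brush in its stand and all parts in the basket, the start knob at its stop (horizontal distance between brush_tip and stand below 0.018 m and z of brush_tip in the frame of stand below 0.025 m and angle between brush's own z axis and vertical below 0.4 rad and x of hub in the frame of basket between -0.084 and 0.084 m and y of hub in the frame of basket between -0.122 and 0.122 m and z of hub in the frame of basket between -0.01 and 0.032 m and x of bearing in the frame of basket between -0.084 and 0.084 m and y of bearing in the frame of basket between -0.122 and 0.122 m and z of bearing in the frame of basket between -0.01 and 0.032 m and x of bushing in the frame of basket between -0.084 and 0.084 m and y of bushing in the frame of basket between -0.122 and 0.122 m and z of bushing in the frame of basket between -0.01 and 0.032 m and x of collar in the frame of basket between -0.084 and 0.084 m and y of collar in the frame of basket between -0.122 and 0.122 m and z of collar in the frame of basket between -0.01 and 0.032 m and value of joint start_knob above 0.92 rad), for 0.2 s.
At the end, for the whole second after the job is handed in: the brush stands tip-down in its stand (tip within 18 mm of its axis and under 25 mm above its underside), every part present lies at rest inside the washer's basket, the start knob is back within 0.08 rad of rest, both pots are upright within 0.15 rad (horizontal distance between brush_tip and stand below 0.018 m and z of brush_tip in the frame of stand below 0.025 m and angle between brush's own z axis and vertical below 0.4 rad and x of hub in the frame of basket between -0.084 and 0.084 m and y of hub in the frame of basket between -0.122 and 0.122 m and z of hub in the frame of basket between -0.01 and 0.032 m and x of bearing in the frame of basket between -0.084 and 0.084 m and y of bearing in the frame of basket between -0.122 and 0.122 m and z of bearing in the frame of basket between -0.01 and 0.032 m and x of bushing in the frame of basket between -0.084 and 0.084 m and y of bushing in the frame of basket between -0.122 and 0.122 m and z of bushing in the frame of basket between -0.01 and 0.032 m and x of collar in the frame of basket between -0.084 and 0.084 m and y of collar in the frame of basket between -0.122 and 0.122 m and z of collar in the frame of basket between -0.01 and 0.032 m and value of joint start_knob below 0.08 rad and angle between each of red_pot, blue_pot's own z axis and vertical below 0.15 rad and linear speed of each of brush, hub, bearing, bushing, collar below 0.02 m/s); the robot touches nothing.
It fails at once if the spray can is moved by more than 30 mm (distance of spray_can from where it was at the start of the episode above 0.03 m).
It fails at once if the screwdriver is moved by more than 30 mm (distance of screwdriver from where it was at the start of the episode above 0.03 m).
It fails at once if the bolt jar is moved by more than 30 mm (distance of bolt_jar from where it was at the start of the episode above 0.03 m).
Of hub, bearing, bushing, collar only 3 to 4 are there at a start; the rules pass over those that are not, and their reading is None.
At some moment in a run one of red_pot, blue_pot, hub, bearing, bushing, collar may be knocked a few centimetres aside while the robot is not near it.
It also fails if it takes over 208 s, if anything falls off the work surface, if the arm or the gripper's body presses on something with over 40 N, if the wrist force passes 120 N, or if a joint passes its speed limit or range.

### The arm

A 6-joint arm with a two-finger parallel gripper is mounted at the origin on the work surface. World frame = base frame: x ahead of the robot, y to its left, z up, the work surface at z = 0. Lengths are in m, angles in rad, forces in N, time in s.
With the tool pointing down it reaches from about 0.35 to 0.975 m from the base axis. Payload 4.9 kg.
Tool frame: the origin (TCP) lies at the very end of the fingers, on their centre line; the grasp point (between the pads) lies 19 mm behind it (ctrl.tcp_to_grasp is the z of the grasp point in the tool frame, in m); z points along the fingers, y is the line along which they close (so a half turn about z gives the same grasp; the last joint's range is limited). The gripper opens to 85 mm and grips with 20 to 120 N. Pads are 22 mm wide; open, the fingers measure 114 mm over their backs; the gripper's body (76 mm by 85 mm) begins 54 mm behind the grasp point. The pads swing forward as they close: fully open they stand 13 mm farther back than shut.
Start: joints at [1.022, 0.053, 1.613, -0, 1.476, -0.119], TCP at [0.26, 0.568, 0.204] pointing down, gripper open.
Joint ranges: [-3.01, 3.01], [-1.01, 2.22], [0.06, 2.58], [-1.02, 4.17], [0.09, 2.62], [-3.14, 3.14]. Speed limits (rad/s): [2.57, 2.57, 3.14, 3.14, 3.14, 3.14].

### API

Orientations are given as a rotation vector (axis times angle).
In Python, from station import ctrl, eyes, job, nets gives the robot as it stands. The module is installed in compiled form; this text tells all that it offers.
- The arm moves only by the tool jog_arm, never from a script. Its argument "commands" is one flat list of numbers, 7 for each row, row after row: the shift along the tool's x, y, z each as a share of 0.06 m, from -1 to 1, then the turn, a rotation vector about the tool's x, y, z each as a share of 0.1 rad, from -1 to 1, then the finger opening in mm, from 0 to 85.4. In form: [x, y, z, ax, ay, az, grip, x, y, z, ax, ay, az, grip, ...]. A call has 1 to 20 rows; each row shifts and turns the commanded pose from where the row before left it, along the tool's axes as they then stand; what a row does not reach is not made up. A row lasts 1/8 s, in which the tool goes at most 62.5 mm and 10.7 degrees, less where a joint would pass 70% of its speed; a pose out of reach is approached as far as the arm can. A call with a number of a shift or a turn outside -1 to 1 is refused whole. A call with a gripper value outside its range is refused whole. The fingers move at their own pace and stop on an object; "newtons" is the grip in N (left out, the last holds). Time passes only in rows, so rows that do not move let the fingers close. It gives the time, the measured TCP pose, the force, the opening and the grip force at its end, in the units of the state.
- ctrl.get_obs(): the state, without advancing time (a new reading comes with each control period).
- eyes.get_image(name): name is "scene" or "top" or "wrist"; returns a dict with "image" (480x640x3 uint8, red, green, blue), "z_map" (480x640 float32, m along the optical axis (not along the pixel's ray), 0 where there is no reading), "K" (3x3 intrinsics, pixels), "cam_to_world" (4x4, takes a point from camera to world coordinates). Camera axes: x right, y up, looking along -z (the intrinsics and any distortion apply to the point x, -y, -z); pixel columns grow to the right and rows downward; lengths in m; the calibration is good to about 2 mm. A picture is of the moment at which its call begins.
- job.finish_job(): hands the job in; it is judged then, once.
Trained networks look in the newest picture that a camera, given by its name, has taken for a name from the list of things; names that differ only in an ending like _2 or _b are one class to them, and where a whole thing is asked for, a point or a joint stands for the part that bears it (a point fixed in the world has none). Each returns a list of dicts, best first, with "p" (0 to 1); they miss things now and then, are a little off and sometimes report something else, mostly with a low value. They report only what shows in the picture. A call takes as long as a camera call. They do not tell look-alikes from the thing itself.
- nets.silhouettes(camera, name): "mask" (480x640 bool, what is visible of it) and "bbox" ([left, top, right, bottom] in pixels, round what is visible of it).
The state is a dict: "t": time; "q": joint angles; "dq": joint speeds; "effort": joint torques, N m; "tool_pos": TCP position; "tool_rot": TCP orientation; "contact_force": force on the tool from outside, world axes, zero at the start; "wrist_torque": the same for the moment, N m; "opening": finger opening in m; "grip_force": force on a finger pad.
Only numpy, scipy, OpenCV 4.12 (cv2) and the standard library are available. Lean on these libraries where they do the work, as an engineer would, in place of code of your own. Each camera call takes 0.05 s, during which the arm holds its last target. There are 200 camera calls.

## Working session

There is one attempt and no reset: what is moved stays moved. The work goes in short steps, Python scripts to look and compute and a tool call to move; the robot and the scene stay as the last step left them, time stands still between calls to the robot, and variables do not carry over. Pictures are saved under pics/ and viewed, at most 14 in all, crops included, and the job is handed in when it is done.

Besides the shell and the picture viewer there is one more tool, called after "Call:" as name(argument=value, ...) on one line, values as JSON. jog_arm: Moves the arm, as the interface text tells. Shift numbers are shares of 0.06 m and turn numbers shares of 0.1 rad, none past 1 either way. Its arguments: {"type":"object","properties":{"commands":{"type":"array","items":{"type":"number"}},"newtons":{"type":"number"}},"required":["commands"]}

```bash
mkdir -p pics
cat > h.py <<'E'
import numpy as np, cv2
from station import ctrl, eyes, job, nets
from scipy.spatial.transform import Rotation as R
def cloud(d):
    z=d["z_map"]; K=d["K"]; v,u=np.mgrid[0:480,0:640]
    P=np.stack([(u-K[0,2])/K[0,0]*z,-(v-K[1,2])/K[1,1]*z,-z,np.ones_like(z)],-1)
    W=P@d["cam_to_world"].T
    W=W[...,:3]; W[z==0]=np.nan; return W
def save(n,im): cv2.imwrite(f"pics/{n}.png",im[...,::-1])
E
python3 - <<'E'
from h import *
o=ctrl.get_obs(); print(o["t"],o["tool_pos"],o["tool_rot"],ctrl.tcp_to_grasp)
for c in("top","scene"):
    d=eyes.get_image(c); save(c+"0",d["image"]); W=cloud(d); np.save(c,W)
    print(c,d["cam_to_world"][:3,3].round(3),d["K"][0,0])
    for n in "brush stand red_pot blue_pot hub bearing bushing collar washer start_knob spray_can screwdriver bolt_jar".split():
        for r in nets.silhouettes(c,n)[:3]:
            if r["p"]<.3: continue
            w=W[r["mask"]]; w=w[~np.isnan(w[:,0])]; 
            if len(w)==0: continue
            zt=np.percentile(w[:,2],95); t=w[w[:,2]>zt-.006]
            print(n,round(float(r["p"]),2),np.array(r["bbox"]).round(),"top z",zt.round(3),"c",((t.min(0)+t.max(0))/2).round(3),"ext",np.ptp(t,axis=0).round(3))
print(ctrl.get_obs()["t"])
E
```

```text
0.0 [0.26006416 0.56758038 0.2023728 ] [-6.69726648e-01 -3.06867760e+00  3.00327114e-03] -0.0187
top [0.483 0.042 1.189] 459.6343732888642
brush 0.54 [183. 311. 206. 324.] top z 0.158 c [0.434 0.351 0.157] ext [0.02 0.02 0.01]
stand 0.66 [190. 306. 218. 328.] top z 0.068 c [0.433 0.35  0.091] ext [0.043 0.04  0.057]
stand 0.57 [288. 174. 315. 207.] top z 0.083 c [0.747 0.097 0.082] ext [0.055 0.054 0.009]
red_pot 0.57 [261. 218. 289. 252.] top z 0.062 c [0.635 0.167 0.061] ext [0.073 0.073 0.01 ]
blue_pot 0.69 [188. 226. 229. 257.] top z 0.062 c [0.618 0.34  0.061] ext [0.073 0.074 0.01 ]
blue_pot 0.68 [245. 148. 277. 180.] top z 0.061 c [0.823 0.203 0.06 ] ext [0.075 0.072 0.01 ]
hub 0.85 [311. 262. 337. 285.] top z 0.034 c [0.538 0.047 0.032] ext [0.053 0.053 0.008]
hub 0.68 [327. 227. 351. 246.] top z 0.034 c [0.631 0.005 0.032] ext [0.054 0.053 0.008]
bearing 0.55 [352. 313. 371. 333.] top z 0.033 c [ 0.417 -0.047  0.032] ext [0.042 0.04  0.01 ]
bearing 0.3 [389. 235. 406. 258.] top z 0.12 c [ 0.596 -0.134  0.119] ext [0.045 0.013 0.01 ]
bushing 0.62 [256. 312. 273. 326.] top z 0
[... 2058 characters left out ...]
.024 0.022 0.008]
washer 0.92 [ 41. 248. 280. 447.] top z 0.08 c [ 0.607 -0.259  0.097] ext [0.191 0.346 0.046]
start_knob 0.61 [218. 274. 240. 305.] top z 0.117 c [ 0.603 -0.135  0.116] ext [0.048 0.013 0.009]
start_knob 0.3 [128. 219. 138. 294.] top z 0.025 c [ 0.436 -0.266  0.023] ext [0.085 0.044 0.008]
spray_can 0.84 [323. 300. 363. 368.] top z 0.12 c [ 0.761 -0.     0.119] ext [0.055 0.056 0.009]
screwdriver 0.78 [124. 222. 136. 295.] top z 0.025 c [ 0.436 -0.266  0.023] ext [0.085 0.042 0.008]
screwdriver 0.47 [388. 142. 407. 176.] top z 0.063 c [0.44  0.351 0.062] ext [0.046 0.044 0.009]
bolt_jar 0.69 [367. 286. 402. 337.] top z 0.081 c [0.752 0.096 0.08 ] ext [0.057 0.056 0.01 ]
1.4
```

View pics/top0.png

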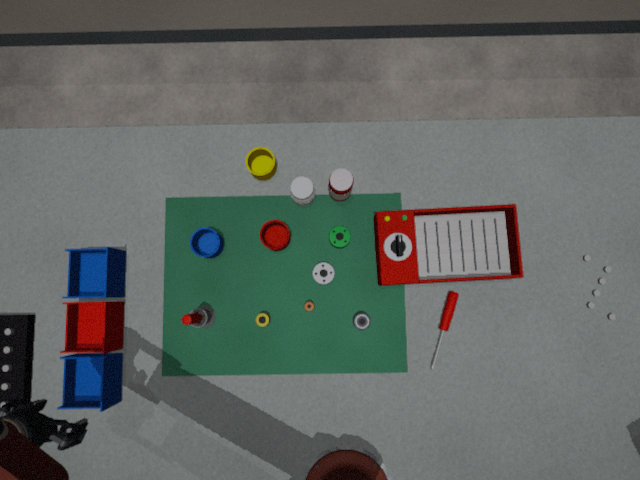

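View pics/scene0.png

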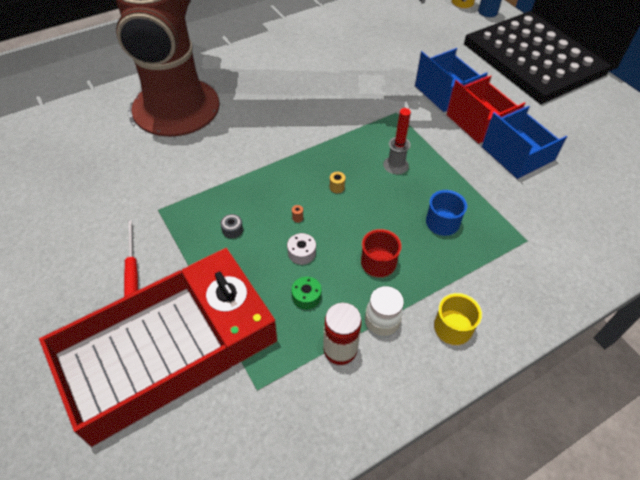

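Both pictures show all four parts. In the top view the hub is at (323,273), bearing (361,320), bushing (262,320), collar (309,306), red pot (275,235), blue pot (207,242), and brush and stand (197,318). The green hub look-alike at (340,237) and the yellow pot at (261,163) are to be left alone. I'll go above the brush first.

Call:
jog_arm(commands=[0,0,0,0,0,-0.86,70,0,0,0,0,0,-0.86,70,0,0,0,0,0,-0.86,70,0,0,0,0,0,-0.86,70,0,0,0,0,0,-0.86,70,-0.49,-0.6,0,0,0,0,60,-0.49,-0.6,0,0,0,0,60,-0.49,-0.6,0,0,0,0,60,-0.49,-0.6,0,0,0,0,60,-0.49,-0.6,0,0,0,0,60,-0.49,-0.6,0,0,0,0,60,0,0,0,0,0,0,60,0,0,0,0,0,0,60], newtons=60)

```text
t: 3.02
tool_pos: [0.4367, 0.3524, 0.2036]
tool_rot: [-0.0, -3.141, -0.001]
contact_force: [0.2, 0.1, 0.2]
opening: 0.0601
grip_force: 0.0
```

Run:
```python
from h import *
o=ctrl.get_obs(); print(o["t"],o["tool_pos"].round(4),R.from_rotvec(o["tool_rot"]).as_matrix().round(3).tolist(),o["contact_force"],o["opening"])
d=eyes.get_image("wrist"); save("w1",d["image"]); W=cloud(d)
for lo,hi,n in((.12,.17,"brush"),(.055,.072,"stand rim")):
    m=(W[...,2]>lo)&(W[...,2]<hi)&(np.hypot(W[...,0]-.437,W[...,1]-.35)<.04); w=W[m]
    print(n,len(w), *( (( w.min(0)+w.max(0))/2).round(4),np.ptp(w,axis=0).round(3)) if len(w) else "")
for c in("top","scene"):
    W=np.load(c+".npy"); m=(abs(W[...,2]-.08)<.008)&(W[...,0]>.45)&(W[...,0]<.75)&(W[...,1]<-.06)
    r=cv2.minAreaRect((W[m][:,:2]*1000).astype(np.float32)); print(c,r)
    m=(W[...,2]>.105)&(W[...,2]<.13)&(np.hypot(W[...,0]-.6,W[...,1]+.134)<.04)
    print(cv2.minAreaRect((W[m][:,:2]*1000).astype(np.float32)))
```

```text
3.025 [0.4367 0.3524 0.2036] [[-1.0, 0.0, -0.0], [0.0, 1.0, 0.0], [0.0, 0.0, -1.0]] [0.24979848 0.10574138 0.21719614] 0.06014059215361674
brush 1555 [0.4377 0.3535 0.1388] [0.023 0.024 0.037]
stand rim 984 [0.4357 0.3529 0.0634] [0.041 0.046 0.017]
top ((601.7805786132812, -258.82379150390625), (180.2646484375, 343.1128845214844), 2.1458237171173096)
((596.7960815429688, -133.5252227783203), (49.773345947265625, 12.490796089172363), 2.9522063732147217)
scene ((604.8932495117188, -259.27197265625), (184.9184112548828, 342.34552001953125), 1.8760281801223755)
((601.5455322265625, -134.46092224121094), (51.59646224975586, 12.45278549194336), 1.7035173177719116)
```

View pics/w1.png

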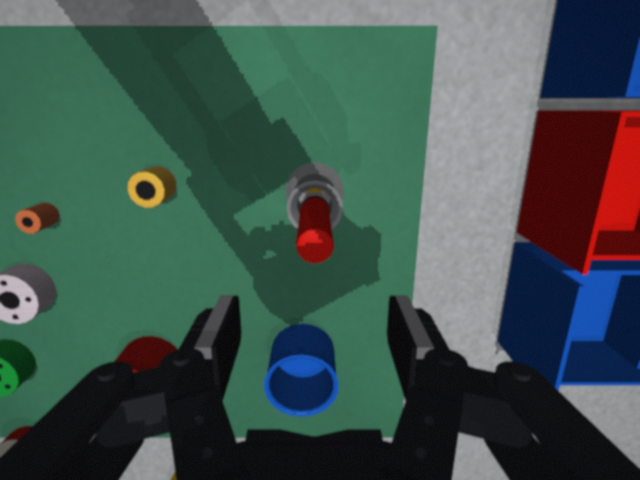

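The wrist view shows the upright brush at about (315,225) with the blue pot beyond it, and its position agrees with the other cameras. I'll descend, grip and lift.

Call:
jog_arm(commands=[0,0,0.4,0,0,0,50,0,0,0.4,0,0,0,50,0,0,0.4,0,0,0,50,0,0,0.33,0,0,0,50,0,0,0,0,0,0,50,0,0,0,0,0,0,15,0,0,0,0,0,0,15,0,0,0,0,0,0,15,0,0,0,0,0,0,15,0,0,0,0,0,0,15,0,0,0,0,0,0,15], newtons=60)

```text
t: 4.45
tool_pos: [0.4379, 0.3528, 0.1135]
tool_rot: [-0.0, 3.139, 0.003]
contact_force: [-0.5, -0.1, 6.3]
opening: 0.0218
grip_force: 59.2
```

Call:
jog_arm(commands=[0,0,-0.3,0,0,0,15,0,0,-0.5,0,0,0,15,0,0,-0.5,0,0,0,15,0,0,-0.5,0,0,0,15,0,0,0,0,0,0,15,0,0,0,0,0,0,15])

```text
t: 5.2
tool_pos: [0.4363, 0.3518, 0.2185]
tool_rot: [0.0, -3.14, 0.002]
contact_force: [-0.8, 0.5, -1.6]
opening: 0.0216
grip_force: 58.9
```

```bash
cat >> h.py <<'E'
TH=dict(red_pot=.06,blue_pot=.06,hub=.03,bearing=.028,bushing=.034,collar=.03)
RAD=dict(red_pot=.038,blue_pot=.038,hub=.028,bearing=.022,bushing=.017,collar=.012)
def find(near,cams=("top","scene")):
    "circle centre of the top face of each thing near its last place, per camera"
    out={}
    for c in cams:
        W=cloud(eyes.get_image(c))
        for n,p in near.items():
            m=(abs(W[...,2]-TH[n])<.009)&(np.hypot(W[...,0]-p[0],W[...,1]-p[1])<RAD[n]+.02)
            w=W[m]
            if len(w)<8: print(c,n,"none"); continue
            (x,y),r=cv2.minEnclosingCircle((w[:,:2]).astype(np.float32)); print(c,n,len(w),round(x,4),round(y,4),"r",round(r,4),"z",np.median(w[:,2]).round(4))
NEAR=dict(red_pot=(.637,.167),blue_pot=(.621,.34),hub=(.5415,.0465),bearing=(.4195,-.047),bushing=(.428,.2),collar=(.46,.084))
E
python3 - <<'E'
from h import *
o=ctrl.get_obs(); p=o["tool_pos"]; print(o["t"],p.round(4),o["contact_force"].round(2),o["opening"],o["grip_force"])
W=cloud(eyes.get_image("scene")); m=(np.hypot(W[...,0]-p[0]-.003,W[...,1]-p[1])<.025)&(W[...,2]>.068); w=W[m]; w=w[w[:,2]<p[2]]
for lo in np.arange(.06,.2,.01):
    q=w[(w[:,2]>=lo)&(w[:,2]<lo+.01)]
    if len(q)>3: print(lo.round(2),len(q),np.median(q,0).round(4),np.ptp(q,axis=0).round(3), q[:,2].min().round(4))
find(NEAR)
E
```

```text
5.2 [0.4363 0.3518 0.2185] [-0.82  0.52 -1.64] 0.02155399766374065 58.89603316783905
0.11 21 [0.4417 0.3482 0.1144] [0.011 0.014 0.009] 0.11
0.12 24 [0.442  0.3475 0.123 ] [0.013 0.009 0.009] 0.1204
0.13 29 [0.4425 0.3473 0.1358] [0.013 0.011 0.01 ] 0.1304
0.14 29 [0.4422 0.3458 0.1466] [0.014 0.018 0.009] 0.1406
0.15 32 [0.4433 0.3454 0.1548] [0.015 0.015 0.009] 0.1506
0.16 28 [0.4442 0.3467 0.1644] [0.014 0.016 0.009] 0.1604
0.17 40 [0.4462 0.3447 0.1753] [0.019 0.019 0.01 ] 0.1703
0.18 57 [0.4457 0.3436 0.1841] [0.021 0.023 0.01 ] 0.1801
0.19 51 [0.4458 0.3455 0.1954] [0.02  0.021 0.01 ] 0.1903
0.2 44 [0.4449 0.3442 0.2047] [0.019 0.022 0.01 ] 0.2001
top red_pot 212 0.6347 0.1669 r 0.0376 z 0.0597
top blue_pot 224 0.6191 0.3404 r 0.0376 z 0.0596
top hub 382 0.5384 0.0477 r 0.0279 z 0.0308
top bearing 244 0.4171 -0.0463 r 0.0218 z 0.029
top bushing 151 0.4247 0.2008 r 0.017 z 0.0349
top collar 70 0.4561 0.0846 r 0.0118 z 0.0304
scene red_pot 376 0.6394 0.1668 r 0.0384 z 0.0574
scene blue_pot 353 0.6239 0.3395 r 0.0389 z 0.0575
scene hub 566 0.5433 0.0464 r 0.0291 z 0.0285
scene bearing 327 0.4225 -0.0477 r 0.0236 z 0.0269
scene bushing 180 0.4318 0.2016 r 0.0186 z 0.0326
scene collar 104 0.4623 0.0826 r 0.0133 z 0.0283
```

Call:
jog_arm(commands=[-0.56,-0.51,0,0,0,0,15,-0.56,-0.51,0,0,0,0,15,-0.56,-0.51,0,0,0,0,15,-0.56,-0.51,0,0,0,0,15,-0.56,-0.51,0,0,0,0,15,-0.56,-0.51,0,0,0,0,15,0,0,0,0,0,0,15,0,0,0.5,0,0,0,15,0,0,0.5,0,0,0,15,0,0,0.54,0,0,0,15,0,0,0,0,0,0,15,0,0,0,0,0,0,15,0,0,0,0,0,0,15,0,0,0,0,0,0,15,0,0,0,0,0,0,15])

```text
t: 7.22
tool_pos: [0.6389, 0.1687, 0.1283]
tool_rot: [-0.0, 3.14, 0.0]
contact_force: [-0.7, -0.5, -1.0]
opening: 0.0214
grip_force: 58.9
```

Run:
```python
from h import *
o=ctrl.get_obs(); print(o["tool_pos"].round(4),o["contact_force"].round(2))
save("s2",eyes.get_image("scene")["image"][120:400,200:600])
find(NEAR)
```

```text
[0.6389 0.1687 0.1283] [-0.73 -0.52 -0.97]
top red_pot 63 0.6326 0.1671 r 0.0372 z 0.0596
top blue_pot 154 0.6187 0.3416 r 0.0372 z 0.0593
top hub 382 0.5382 0.0477 r 0.0279 z 0.0306
top bearing 247 0.4169 -0.0464 r 0.0219 z 0.0293
top bushing none
top collar 70 0.4561 0.0845 r 0.0118 z 0.0308
scene red_pot 371 0.6392 0.1654 r 0.0386 z 0.0577
scene blue_pot 356 0.6243 0.3406 r 0.0393 z 0.0575
scene hub 559 0.5435 0.0462 r 0.0289 z 0.0287
scene bearing 327 0.4223 -0.0478 r 0.0227 z 0.0268
scene bushing 181 0.4305 0.2009 r 0.0185 z 0.0324
scene collar 102 0.462 0.0832 r 0.0127 z 0.028
```

View pics/s2.png

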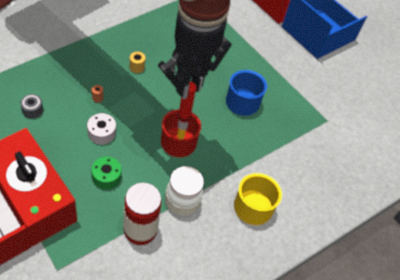

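The crop shows the brush down inside the red pot at (180,130). Next comes the hub.

Call:
jog_arm(commands=[0,0,-0.5,0,0,0,15,0,0,-0.5,0,0,0,15,0,0,-0.54,0,0,0,15,0.41,-0.51,0,0,0,0,15,0.41,-0.51,0,0,0,0,15,0.41,-0.51,0,0,0,0,15,0.41,-0.51,0,0,0,0,15,0,0,0.4,0,0,0,15,0,0,0.4,0,0,0,15,0,0,0.4,0,0,0,15,0,0,0.1,0,0,0,15,0,0,0,0,0,0,15])

```text
t: 8.88
tool_pos: [0.5401, 0.0462, 0.1419]
tool_rot: [0.0, -3.141, -0.0]
contact_force: [0.1, 0.5, -0.4]
opening: 0.0214
grip_force: 59.0
```

Call:
jog_arm(commands=[0,0,0.03,0,0,0,15,0,0,0.03,0,0,0,15,0,0,0.03,0,0,0,15,0,0,0,0,0,0,15])

```text
t: 9.38
tool_pos: [0.5409, 0.0462, 0.1375]
tool_rot: [-0.0, 3.14, -0.0]
contact_force: [0.4, -0.7, 3.3]
opening: 0.0212
grip_force: 59.5
```

Call:
jog_arm(commands=[0,0,0.02,0,0,0,15,0,0,0,0,0,0,15])

```text
t: 9.62
tool_pos: [0.5416, 0.0462, 0.1375]
tool_rot: [-0.0, 3.138, -0.0]
contact_force: [-0.7, -0.0, 6.2]
opening: 0.0213
grip_force: 59.7
```

Call:
jog_arm(commands=[0,0,-0.4,0,0,0,15,0,0,-0.5,0,0,0,15,0.5,-0.39,0,0,0,0,15,0.5,-0.39,0,0,0,0,15,0.5,-0.39,0,0,0,0,15,0.51,-0.39,0,0,0,0,15,0,0,0.4,0,0,0,15,0,0,0.4,0,0,0,15,0,0,0,0,0,0,15,0,0,0.03,0,0,0,15,0,0,0.03,0,0,0,15,0,0,0.03,0,0,0,15,0,0,0.03,0,0,0,15,0,0,0,0,0,0,15,0,0,0,0,0,0,15])

```text
t: 11.5
tool_pos: [0.4205, -0.0476, 0.1354]
tool_rot: [-0.0, 3.139, -0.001]
contact_force: [-0.5, -0.2, 5.7]
opening: 0.0215
grip_force: 59.6
```

Run:
```python
from h import *
o=ctrl.get_obs(); print(o["tool_pos"].round(4),o["contact_force"].round(2))
find(NEAR)
```

```text
[ 0.4205 -0.0476  0.1354] [-0.5  -0.15  5.75]
top red_pot 205 0.6348 0.1671 r 0.0374 z 0.0602
top blue_pot 222 0.6191 0.3408 r 0.0378 z 0.0598
top hub 382 0.5383 0.0478 r 0.0279 z 0.0308
top bearing none
top bushing 151 0.4248 0.201 r 0.0172 z 0.0347
top collar 71 0.4561 0.0845 r 0.0118 z 0.0309
scene red_pot 384 0.6411 0.1678 r 0.0394 z 0.0573
scene blue_pot 349 0.6244 0.3408 r 0.0393 z 0.0574
scene hub 565 0.5445 0.0473 r 0.0293 z 0.0286
scene bearing 282 0.4219 -0.047 r 0.0237 z 0.027
scene bushing 180 0.4307 0.2016 r 0.0188 z 0.0323
scene collar 104 0.4623 0.0836 r 0.0131 z 0.0281
```

Call:
jog_arm(commands=[0,0,-0.4,0,0,0,15,0,0,-0.5,0,0,0,15,-0.02,0.69,0,0,0,0,15,-0.02,0.69,0,0,0,0,15,-0.02,0.69,0,0,0,0,15,-0.02,0.69,0,0,0,0,15,-0.02,0.69,0,0,0,0,15,-0.02,0.69,0,0,0,0,15,0,0,0.35,0,0,0,15,0,0,0.32,0,0,0,15,0,0,0,0,0,0,15,0,0,0.03,0,0,0,15,0,0,0.03,0,0,0,15,0,0,0.03,0,0,0,15,0,0,0.03,0,0,0,15,0,0,0,0,0,0,15,0,0,0,0,0,0,15])

```text
t: 13.72
tool_pos: [0.4273, 0.2011, 0.1415]
tool_rot: [-0.0, 3.14, 0.0]
contact_force: [-0.8, -0.6, 4.1]
opening: 0.0214
grip_force: 59.6
```

Run:
```python
from h import *
o=ctrl.get_obs(); print(o["tool_pos"].round(4),o["contact_force"].round(2))
find(NEAR)
```

```text
[0.4273 0.2011 0.1415] [-0.76 -0.62  4.05]
top red_pot 207 0.6348 0.1668 r 0.0374 z 0.0598
top blue_pot 220 0.6179 0.3413 r 0.038 z 0.0599
top hub 383 0.5383 0.0478 r 0.028 z 0.0306
top bearing 249 0.4169 -0.0464 r 0.0218 z 0.029
top bushing 16 0.435 0.1915 r 0.009 z 0.0322
top collar 71 0.456 0.0846 r 0.0118 z 0.0308
scene red_pot 375 0.6387 0.1657 r 0.0388 z 0.0575
scene blue_pot 358 0.6241 0.3394 r 0.0385 z 0.0575
scene hub 561 0.5438 0.0462 r 0.029 z 0.0287
scene bearing 329 0.4225 -0.0465 r 0.0233 z 0.0269
scene bushing 154 0.4315 0.2004 r 0.0179 z 0.0328
scene collar 106 0.4624 0.0834 r 0.0125 z 0.0285
```

Call:
jog_arm(commands=[0,0,-0.4,0,0,0,15,0,0,-0.4,0,0,0,15,-0.13,-0.49,0,0,0,0,15,-0.13,-0.49,0,0,0,0,15,-0.13,-0.49,0,0,0,0,15,-0.13,-0.49,0,0,0,0,15,0,0,0.37,0,0,0,15,0,0,0.37,0,0,0,15,0,0,0,0,0,0,15,0,0,0.03,0,0,0,15,0,0,0.03,0,0,0,15,0,0,0.03,0,0,0,15,0,0,0.03,0,0,0,15,0,0,0,0,0,0,15,0,0,0,0,0,0,15])

```text
t: 15.7
tool_pos: [0.4583, 0.0834, 0.1375]
tool_rot: [-0.0, 3.141, 0.0]
contact_force: [0.3, -1.1, 2.1]
opening: 0.0212
grip_force: 59.5
```

Run:
```python
from h import *
o=ctrl.get_obs(); print(o["tool_pos"].round(4),o["contact_force"].round(2))
find(NEAR)
```

```text
[0.4583 0.0834 0.1375] [ 0.35 -1.06  2.09]
top red_pot 207 0.6344 0.1669 r 0.0377 z 0.0602
top blue_pot 219 0.6187 0.3408 r 0.0379 z 0.0598
top hub 380 0.5383 0.0479 r 0.028 z 0.0308
top bearing 248 0.4169 -0.0463 r 0.0218 z 0.0291
top bushing 16 0.4235 0.2128 r 0.0112 z 0.0347
top collar none
scene red_pot 373 0.6381 0.1663 r 0.039 z 0.0573
scene blue_pot 355 0.6227 0.3384 r 0.0397 z 0.0576
scene hub 562 0.5433 0.0477 r 0.03 z 0.0287
scene bearing 324 0.4233 -0.0462 r 0.0229 z 0.027
scene bushing 176 0.4308 0.201 r 0.0187 z 0.0324
scene collar 88 0.4627 0.0837 r 0.0123 z 0.0282
```

Call:
jog_arm(commands=[0,0,0.03,0,0,0,15,0,0,0,0,0,0,15,0,0,0,0,0,0,15])

```text
t: 16.18
tool_pos: [0.4594, 0.0834, 0.1374]
tool_rot: [-0.0, 3.138, 0.0]
contact_force: [-0.3, 0.1, 7.5]
opening: 0.0213
grip_force: 60.1
```

Call:
jog_arm(commands=[0,0,-0.5,0,0,0,15,0,0,-0.5,0,0,0,15,0,0,-0.43,0,0,0,15,-0.45,0.71,0,0,0,0,15,-0.45,0.71,0,0,0,0,15,-0.45,0.71,0,0,0,0,15,-0.45,0.71,0,0,0,0,15,-0.45,0.71,0,0,0,0,15,-0.45,0.71,0,0,0,0,15,0,0,0,0,0,0,15,0,0,0.5,0,0,0,15,0,0,0.5,0,0,0,15,0,0,0.54,0,0,0,15,0,0,0,0,0,0,15,0,0,0,0,0,0,15,0,0,0,0,0,0,15,0,0,0,0,0,0,15])

```text
t: 18.3
tool_pos: [0.6207, 0.3393, 0.1305]
tool_rot: [-0.0, 3.139, 0.002]
contact_force: [0.2, 0.8, -0.4]
opening: 0.0216
grip_force: 59.3
```

Run:
```python
from h import *
o=ctrl.get_obs(); print(o["tool_pos"].round(4),o["contact_force"].round(2))
find(NEAR)
```

```text
[0.6207 0.3393 0.1305] [ 0.21  0.81 -0.44]
top red_pot 211 0.6349 0.1672 r 0.0376 z 0.0597
top blue_pot 96 0.6187 0.3404 r 0.0372 z 0.0602
top hub 380 0.5383 0.0477 r 0.0279 z 0.0306
top bearing 249 0.417 -0.0461 r 0.0218 z 0.029
top bushing 151 0.4251 0.2013 r 0.017 z 0.0343
top collar 70 0.456 0.0847 r 0.0118 z 0.0303
scene red_pot 375 0.6399 0.1667 r 0.0393 z 0.0575
scene blue_pot 336 0.6238 0.3393 r 0.0383 z 0.0574
scene hub 558 0.5431 0.0462 r 0.0296 z 0.0287
scene bearing 327 0.4226 -0.048 r 0.023 z 0.0267
scene bushing 178 0.4301 0.2004 r 0.0195 z 0.0325
scene collar 102 0.4623 0.0834 r 0.0126 z 0.0281
```

Call:
jog_arm(commands=[0,0,-0.5,0,0,0,15,0,0,-0.5,0,0,0,15,0,0,-0.6,0,0,0,15,0.51,0.035,0,0,0,0,15,0.51,0.035,0,0,0,0,15,0.51,0.035,0,0,0,0,15,0.51,0.035,0,0,0,0,15,0.51,0.035,0,0,0,0,15,0.51,0.035,0,0,0,0,15,0,0,0,0,0,0,15,0,0,0.5,0,0,0,15,0,0,0.4,0,0,0,15,0,0,0.4,0,0,0,15,0,0,0.4,0,0,0,15,0,0,0.15,0,0,0,15,0,0,0,0,0,0,15])

```text
t: 20.4
tool_pos: [0.4373, 0.3517, 0.1143]
tool_rot: [0.0, 3.141, 0.001]
contact_force: [0.1, -0.5, -0.7]
opening: 0.0217
grip_force: 59.3
```

Call:
jog_arm(commands=[0,0,0,0,0,0,36,0,0,0,0,0,0,50,0,0,0,0,0,0,50,0,0,-0.3,0,0,0,50,0,0,-0.5,0,0,0,50,0,0,-0.5,0,0,0,50,0,0,-0.5,0,0,0,50,0,0,0,0,0,0,60])

```text
t: 21.4
tool_pos: [0.4381, 0.3527, 0.2266]
tool_rot: [-0.001, 3.135, 0.007]
contact_force: [-0.7, -0.2, -0.6]
opening: 0.0599
grip_force: 0.0
```

Run:
```python
from h import *
o=ctrl.get_obs(); print(o["tool_pos"].round(4),o["contact_force"].round(2))
W=cloud(eyes.get_image("wrist"))
for lo,hi in((.07,.1),(.1,.13),(.13,.17),(.055,.072)):
    m=(W[...,2]>lo)&(W[...,2]<hi)&(np.hypot(W[...,0]-.437,W[...,1]-.35)<.04); w=W[m]
    if len(w): print(lo,len(w), ((w.min(0)+w.max(0))/2).round(4),np.ptp(w,axis=0).round(3),w[:,2].max())
find(NEAR)
```

```text
[0.4381 0.3527 0.2266] [-0.75 -0.22 -0.59]
0.07 237 [0.4328 0.3525 0.0855] [0.015 0.024 0.028] 0.09960650980906444
0.1 281 [0.4325 0.3524 0.1151] [0.013 0.024 0.03 ] 0.12998302155822228
0.13 1180 [0.4373 0.3524 0.1436] [0.023 0.024 0.027] 0.15725270081476286
0.055 880 [0.4365 0.3534 0.0633] [0.042 0.046 0.016] 0.07147276883822506
top red_pot 209 0.6347 0.1671 r 0.0374 z 0.0597
top blue_pot 225 0.6187 0.3404 r 0.0376 z 0.0598
top hub 382 0.5384 0.0476 r 0.028 z 0.0308
top bearing 246 0.4167 -0.046 r 0.022 z 0.0291
top bushing 148 0.4251 0.201 r 0.0169 z 0.0346
top collar 72 0.4561 0.0843 r 0.0119 z 0.031
scene red_pot 379 0.6396 0.1668 r 0.0385 z 0.0575
scene blue_pot 355 0.6254 0.3396 r 0.0396 z 0.0573
scene hub 559 0.5445 0.0472 r 0.0295 z 0.0287
scene bearing 330 0.4229 -0.0488 r 0.0232 z 0.0269
scene bushing 179 0.4327 0.2002 r 0.0187 z 0.0323
scene collar 100 0.4625 0.0834 r 0.0127 z 0.0281
```

Call:
jog_arm(commands=[0.04,-0.63,0,0,0,0,60,0.04,-0.63,0,0,0,0,60,0.04,-0.63,0,0,0,0,60,0.05,-0.64,0,0,0,0,60,0,0,0.7,0,0,0,60,0,0,0.7,0,0,0,60,0,0,0.7,0,0,0,60,0,0,0.6,0,0,0,60,0,0,0.5,0,0,0,60,0,0,0.4,0,0,0,60,0,0,0,0,0,0,60,0,0,0,0,0,0,25,0,0,0,0,0,0,25,0,0,0,0,0,0,25,0,0,0,0,0,0,25,0,0,0,0,0,0,25], newtons=40)

```text
t: 23.55
tool_pos: [0.4266, 0.1999, 0.0062]
tool_rot: [-0.0, 3.141, 0.0]
contact_force: [-0.3, -0.5, 3.4]
opening: 0.0248
grip_force: 1.3
```

Run:
```python
from h import *
save("w2",eyes.get_image("wrist")["image"])
find(NEAR)
s=eyes.get_image("scene")["image"]; save("s3",cv2.resize(s[120:260,230:430],(800,560)))
```

```text
top red_pot 207 0.6348 0.1669 r 0.0376 z 0.0599
top blue_pot 221 0.619 0.3409 r 0.0378 z 0.0595
top hub 383 0.5382 0.0477 r 0.0279 z 0.0306
top bearing 249 0.4167 -0.0462 r 0.0221 z 0.0291
top bushing none
top collar 69 0.4561 0.0846 r 0.0117 z 0.0307
scene red_pot 370 0.64 0.1669 r 0.0385 z 0.0575
scene blue_pot 350 0.6237 0.3396 r 0.0386 z 0.0575
scene hub 558 0.5439 0.046 r 0.029 z 0.0287
scene bearing 326 0.4223 -0.0474 r 0.0231 z 0.0267
scene bushing 160 0.4301 0.1991 r 0.0247 z 0.0328
scene collar 102 0.4627 0.0828 r 0.0127 z 0.0284
```

View pics/s3.png

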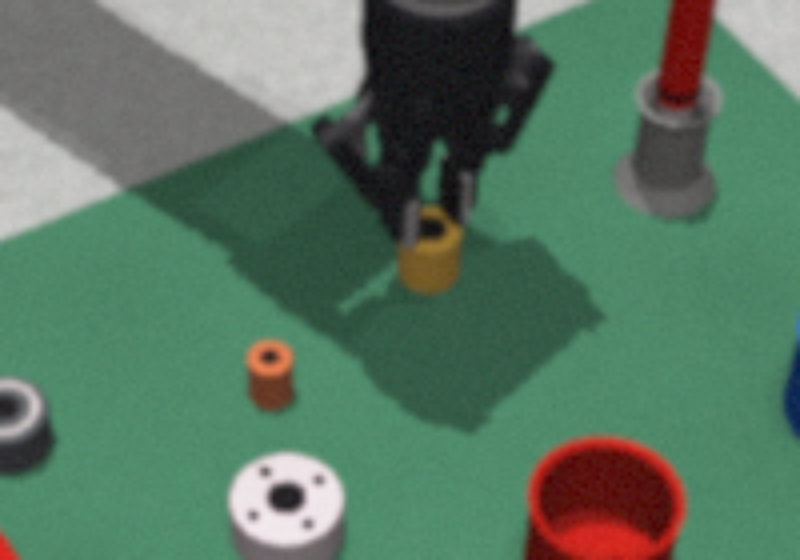

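View pics/w2.png

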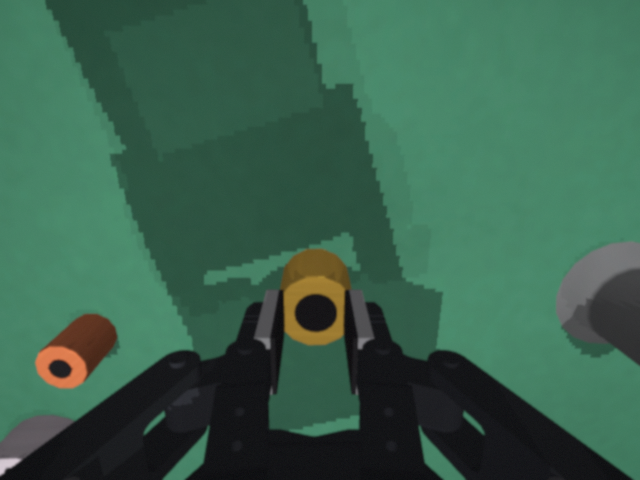

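The pictures show the bushing between the pads (wrist view 316,310), so they have just reached it without gripping. I'll close further.

Call:
jog_arm(commands=[0,0,0,0,0,0,5,0,0,0,0,0,0,5,0,0,0,0,0,0,5,0,0,0,0,0,0,5], newtons=40)

```text
t: 24.25
tool_pos: [0.4271, 0.2, 0.0065]
tool_rot: [-0.0, 3.14, 0.0]
contact_force: [1.1, 0.3, 5.7]
opening: 0.0052
grip_force: 2.8
```

Run:
```python
from h import *
d=eyes.get_image("wrist")
find(NEAR)
s=eyes.get_image("scene")["image"]; a=cv2.resize(s[120:260,230:430],(560,392)); b=cv2.resize(d["image"],(523,392))[:,130:370]
save("s4",np.hstack([a,b]))
W=cloud(d)
m=(W[...,2]>.012)&(W[...,2]<.05)&(abs(W[...,0]-.43)<.06)&(abs(W[...,1]-.2)<.05); w=W[m]
for lo in np.arange(.012,.05,.006):
    q=w[(w[:,2]>lo)&(w[:,2]<lo+.006)]
    if len(q): print(lo.round(3),len(q),q.min(0).round(3),q.max(0).round(3))
```

```text
top red_pot 205 0.6347 0.1669 r 0.0374 z 0.0601
top blue_pot 224 0.6189 0.3405 r 0.0375 z 0.0597
top hub 381 0.5385 0.0474 r 0.0278 z 0.0307
top bearing 243 0.4167 -0.0463 r 0.022 z 0.0292
top bushing none
top collar 70 0.4561 0.0845 r 0.0118 z 0.0307
scene red_pot 376 0.6391 0.1658 r 0.0384 z 0.0574
scene blue_pot 356 0.6239 0.3395 r 0.039 z 0.0575
scene hub 560 0.5429 0.046 r 0.0294 z 0.0284
scene bearing 330 0.4222 -0.0475 r 0.0229 z 0.0269
scene bushing 122 0.432 0.1994 r 0.0172 z 0.0327
scene collar 102 0.4635 0.0848 r 0.0134 z 0.0283
0.012 321 [0.412 0.184 0.012] [0.429 0.218 0.018]
0.018 349 [0.412 0.186 0.018] [0.427 0.218 0.024]
0.024 397 [0.412 0.186 0.024] [0.429 0.218 0.03 ]
0.03 1845 [0.412 0.185 0.03 ] [0.445 0.218 0.035]
0.036 239 [0.416 0.186 0.037] [0.422 0.215 0.042]
0.042 586 [0.416 0.184 0.042] [0.433 0.216 0.048]
0.048 228 [0.416 0.184 0.048] [0.439 0.216 0.05 ]
```

View pics/s4.png

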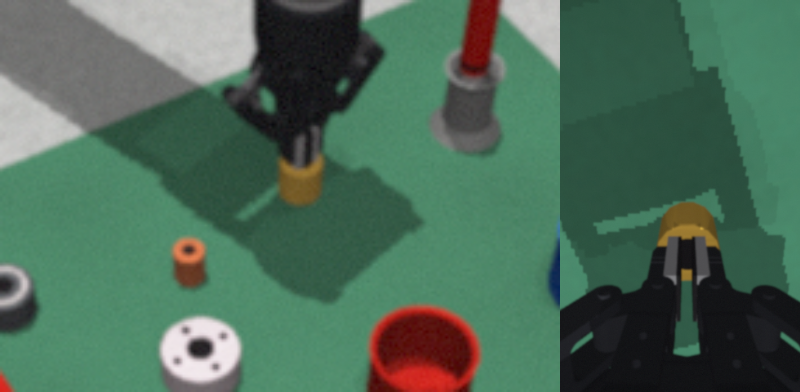

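The crop shows the closed fingers sitting over the bushing's top instead of around it, although the reported TCP is at z 0.006. I'll lift and measure where the fingertips really are.

Call:
jog_arm(commands=[0,0,-0.5,0,0,0,5,0,0,-0.5,0,0,0,5,0,0,-0.5,0,0,0,5,0,0,-0.5,0,0,0,5,0,0,0,0,0,0,5,0,0,0,0,0,0,5])

```text
t: 25.2
tool_pos: [0.4253, 0.1995, 0.1242]
tool_rot: [0.0, -3.14, 0.001]
contact_force: [-0.1, 0.2, -0.4]
opening: 0.0051
grip_force: 0.0
```

Run:
```python
from h import *
o=ctrl.get_obs(); p=o["tool_pos"]; print(p.round(4),o["contact_force"].round(2),o["opening"],o["q"].round(3))
for c in("wrist","scene"):
    d=eyes.get_image(c); W=cloud(d); print(c,d["cam_to_world"][:3,3].round(4))
    m=(W[...,2]>.06)&(np.hypot(W[...,0]-p[0],W[...,1]-p[1])<.06); w=W[m]
    for lo in np.arange(.06,.24,.012):
        q=w[(w[:,2]>lo)&(w[:,2]<lo+.012)]
        if len(q)>3: print(lo.round(3),len(q),q.min(0).round(3),q.max(0).round(3))
find(NEAR,("top","scene"))
m=cv2.resize(eyes.get_image("scene")["image"][60:260,230:430],(600,600)); save("s5",m)
```

```text
[0.4253 0.1995 0.1242] [-0.06  0.18 -0.41] 0.0051342635416461455 [ 0.28  -0.269  2.044  0.     1.368 -1.291]
wrist [0.3449 0.2002 0.294 ]
0.144 36 [0.415 0.191 0.154] [0.416 0.209 0.156]
0.156 1030 [0.414 0.184 0.156] [0.436 0.216 0.168]
0.168 1309 [0.414 0.184 0.168] [0.437 0.216 0.18 ]
0.18 1741 [0.414 0.182 0.18 ] [0.438 0.219 0.192]
0.192 5027 [0.412 0.162 0.192] [0.44  0.238 0.204]
0.204 12324 [0.41  0.153 0.204] [0.44  0.247 0.216]
0.216 15361 [0.408 0.145 0.216] [0.439 0.255 0.228]
0.228 18070 [0.407 0.14  0.228] [0.427 0.259 0.24 ]
scene [ 1.0966 -0.2582  0.8895]
0.144 13 [0.431 0.19  0.151] [0.438 0.206 0.156]
0.156 78 [0.418 0.183 0.156] [0.44  0.215 0.168]
0.168 79 [0.419 0.182 0.168] [0.44  0.216 0.18 ]
0.18 71 [0.423 0.182 0.18 ] [0.44  0.216 0.192]
0.192 163 [0.416 0.164 0.192] [0.443 0.236 0.204]
0.204 170 [0.415 0.155 0.204] [0.444 0.247 0.216]
0.216 208 [0.413 0.146 0.216] [0.446 0.254 0.228]
0.228 234 [0.423 0.143 0.228] [0.446 0.258 0.24 ]
top red_pot 209 0.6344 0.1669 r 0.0373 z 0.06
top blue_pot 224 0.6178 0.3409 r 0.0379 z 0.0598
top hub 383 0.5383 0.0477 r 0.0279 z 0.0306
top bearing 249 0.417 -0.0462 r 0.0218 z 0.0293
top bushing none
top collar 70 0.4561 0.0846 r 0.0117 z 0.0311
scene red_pot 380 0.6391 0.1659 r 0.038 z 0.0575
scene blue_pot 354 0.6233 0.3388 r 0.0388 z 0.0576
scene hub 565 0.5439 0.046 r 0.029 z 0.0287
scene bearing 329 0.423 -0.047 r 0.0232 z 0.0268
scene bushing 177 0.4305 0.2007 r 0.0191 z 0.0324
scene collar 104 0.4624 0.0835 r 0.0128 z 0.028
```

View pics/s5.png

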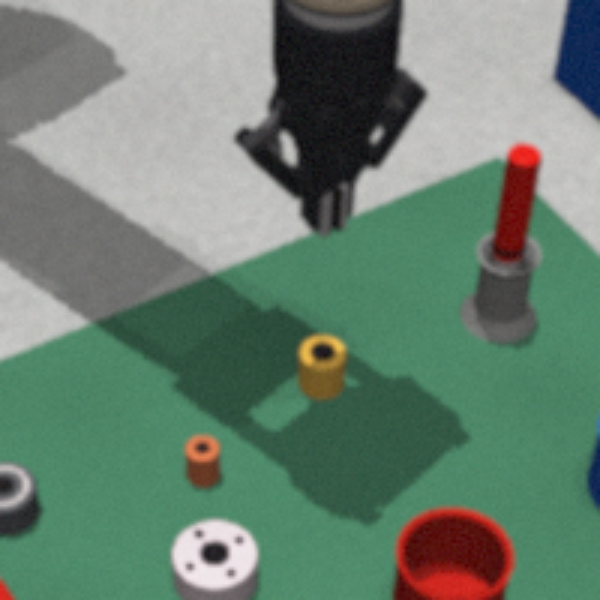

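The view shows the closed fingertips well above the bushing, which stands unmoved at (322,365). The fingertips are about 29 mm higher than the reported TCP according to both cameras, so I'll go down accordingly and watch the force.

Call:
jog_arm(commands=[-0.04,0.02,0,0,0,0,60,0,0,0,0,0,0,60,0,0,0.6,0,0,0,60,0,0,0.6,0,0,0,60,0,0,0.6,0,0,0,60,0,0,0.5,0,0,0,60,0,0,0.1,0,0,0,60,0,0,0,0,0,0,60])

```text
t: 26.45
tool_pos: [0.4288, 0.2011, -0.018]
tool_rot: [-0.0, 3.141, 0.0]
contact_force: [-0.3, -0.1, -0.5]
opening: 0.0602
grip_force: 0.0
```

Run:
```python
from h import *
o=ctrl.get_obs(); p=o["tool_pos"]; print(p.round(4),o["contact_force"].round(2),o["opening"])
for c in("wrist","scene"):
    W=cloud(eyes.get_image(c))
    m=(W[...,2]>.008)&(abs(W[...,0]-p[0])<.02)&(abs(abs(W[...,1]-p[1])-.035)<.012); w=W[m]
    for lo in np.arange(.008,.06,.004):
        q=w[(w[:,2]>lo)&(w[:,2]<lo+.004)]
        if len(q)>3: print(c,lo.round(3),len(q),q.min(0).round(3),q.max(0).round(3))
```

```text
[ 0.4288  0.2011 -0.018 ] [-0.27 -0.11 -0.52] 0.06016878884200257
wrist 0.012 65 [0.421 0.171 0.013] [0.438 0.232 0.016]
wrist 0.016 287 [0.418 0.165 0.016] [0.441 0.238 0.02 ]
wrist 0.02 480 [0.418 0.159 0.02 ] [0.441 0.244 0.024]
wrist 0.024 587 [0.418 0.158 0.024] [0.441 0.245 0.028]
wrist 0.028 651 [0.418 0.158 0.028] [0.441 0.245 0.032]
wrist 0.032 710 [0.418 0.158 0.032] [0.441 0.245 0.036]
wrist 0.036 735 [0.418 0.158 0.036] [0.442 0.245 0.04 ]
wrist 0.04 831 [0.418 0.158 0.04 ] [0.441 0.245 0.044]
wrist 0.044 824 [0.418 0.158 0.044] [0.441 0.245 0.048]
wrist 0.048 1111 [0.418 0.165 0.048] [0.441 0.238 0.052]
wrist 0.052 605 [0.417 0.154 0.052] [0.435 0.248 0.056]
wrist 0.056 742 [0.415 0.154 0.056] [0.424 0.248 0.06 ]
scene 0.016 16 [0.419 0.163 0.017] [0.443 0.237 0.02 ]
scene 0.02 14 [0.42 0.16 0.02] [0.443 0.235 0.024]
scene 0.024 26 [0.426 0.158 0.024] [0.443 0.243 0.028]
scene 0.028 25 [0.423 0.158 0.028] [0.444 0.243 0.031]
scene 0.032 27 [0.424 0.156 0.032] [0.443 0.244 0.036]
scene 0.036 18 [0.422 0.158 0.036] [0.443 0.237 0.04 ]
scene 0.04 30 [0.421 0.156 0.04 ] [0.445 0.245 0.044]
scene 0.044 18 [0.428 0.158 0.044] [0.445 0.245 0.048]
scene 0.048 27 [0.423 0.157 0.048] [0.443 0.237 0.052]
scene 0.052 18 [0.423 0.157 0.052] [0.444 0.243 0.056]
scene 0.056 16 [0.423 0.156 0.057] [0.444 0.246 0.06 ]
```

Call:
jog_arm(commands=[0,0,0,0,0,0,25,0,0,0,0,0,0,25,0,0,0,0,0,0,25,0,0,0,0,0,0,25,0,0,0,0,0,0,25,0,0,-0.3,0,0,0,25,0,0,-0.3,0,0,0,25,0,0,0,0,0,0,25], newtons=40)

```text
t: 27.55
tool_pos: [0.4296, 0.2013, 0.0188]
tool_rot: [-0.0, 3.139, 0.001]
contact_force: [1.4, -0.2, -0.9]
opening: 0.0329
grip_force: 40.0
```

Call:
jog_arm(commands=[0,0,-0.7,0,0,0,25,0,0,-0.75,0,0,0,25,0,0,-0.74,0,0,0,25,-0.35,-0.76,0,0,0,0,25,-0.35,-0.76,0,0,0,0,25,-0.36,-0.76,0,0,0,0,25,-0.36,-0.76,0,0,0,0,25,-0.36,-0.76,0,0,0,0,25,-0.36,-0.76,0,0,0,0,25,-0.36,-0.76,0,0,0,0,25,-0.36,-0.75,0,0,0,0,25,-0.35,-0.75,0,0,0,0,25,-0.35,-0.75,0,0,0,0,25,0,0,0,0,0,0,25,0,0,0.6,0,0,0,25,0,0,0.6,0,0,0,25,0,0,0.5,0,0,0,25,0,0,0,0,0,0,25])

```text
t: 29.8
tool_pos: [0.6388, -0.2506, 0.042]
tool_rot: [0.001, -3.134, -0.007]
contact_force: [0.5, 0.2, -1.3]
opening: 0.0326
grip_force: 40.4
```

Call:
jog_arm(commands=[0,0,0.35,0,0,0,25,0,0,0.15,0,0,0,25,0,0,0,0,0,0,25,0,0,0,0,0,0,50,0,0,0,0,0,0,50,0,0,0,0,0,0,50])

```text
t: 30.55
tool_pos: [0.6428, -0.2535, 0.018]
tool_rot: [-0.0, 3.14, -0.001]
contact_force: [-0.2, 0.5, -0.3]
opening: 0.0501
grip_force: 0.0
```

Call:
jog_arm(commands=[0,0,-0.5,0,0,0,50,0,0,-0.6,0,0,0,50,0,0,-0.6,0,0,0,50,0,0,-0.6,0,0,0,50,0,0,0,0,0,0,50])

```text
t: 31.18
tool_pos: [0.6447, -0.2545, 0.1605]
tool_rot: [-0.0, 3.134, -0.006]
contact_force: [-0.1, -1.5, 0.9]
opening: 0.0498
grip_force: 0.0
```

Run:
```python
from h import *
o=ctrl.get_obs(); print(o["t"],o["tool_pos"].round(4),o["contact_force"].round(2))
N=dict(NEAR,bushing=(.64,-.252)); TH["bushing"]=.059
find(N)
```

```text
31.175 [ 0.6447 -0.2545  0.1605] [-0.07 -1.46  0.9 ]
top red_pot 208 0.6352 0.1671 r 0.0377 z 0.0599
top blue_pot 216 0.619 0.3407 r 0.0377 z 0.0598
top hub 381 0.5382 0.0475 r 0.0278 z 0.031
top bearing 249 0.4169 -0.0461 r 0.0219 z 0.0293
top bushing 138 0.6382 -0.2513 r 0.0168 z 0.0592
top collar 71 0.4562 0.0846 r 0.0117 z 0.0304
scene red_pot 373 0.6393 0.1668 r 0.0382 z 0.0576
scene blue_pot 347 0.6231 0.3389 r 0.039 z 0.0575
scene hub 562 0.5433 0.0463 r 0.0293 z 0.0286
scene bearing 330 0.4232 -0.0484 r 0.0236 z 0.0265
scene bushing 341 0.6428 -0.2528 r 0.0176 z 0.0575
scene collar 105 0.4626 0.0833 r 0.0127 z 0.0278
```

Call:
jog_arm(commands=[0.46,0.43,0,0,0,0,66,0.47,0.43,0,0,0,0,66,0.47,0.43,0,0,0,0,66,0.47,0.43,0,0,0,0,66,0.47,0.43,0,0,0,0,66,0.47,0.43,0,0,0,0,66,0.46,0.43,0,0,0,0,66,0.46,0.43,0,0,0,0,66,0,0,0,0,0,0,66,0,0,0.6,0,0,0,66,0,0,0.6,0,0,0,66,0,0,0.6,0,0,0,66,0,0,0.6,0,0,0,66,0,0,0.4,0,0,0,66,0,0,0.2,0,0,0,66,0,0,0,0,0,0,66])

```text
t: 33.28
tool_pos: [0.4176, -0.0469, -0.026]
tool_rot: [-0.0, -3.139, -0.001]
contact_force: [0.3, 0.4, 0.2]
opening: 0.066
grip_force: 0.0
```

Call:
jog_arm(commands=[0,0,0,0,0,0,35,0,0,0,0,0,0,35,0,0,0,0,0,0,35,0,0,0,0,0,0,35,0,0,0,0,0,0,35])

```text
t: 33.9
tool_pos: [0.4198, -0.0473, -0.0236]
tool_rot: [-0.0, 3.139, -0.001]
contact_force: [0.2, -0.3, 6.3]
opening: 0.0425
grip_force: 41.3
```

Call:
jog_arm(commands=[0,0,-0.7,0,0,0,35,0,0,-0.75,0,0,0,35,0,0,-0.75,0,0,0,35,0,0,-0.7,0,0,0,35,-0.35,-0.74,0,0,0,0,35,-0.35,-0.74,0,0,0,0,35,-0.35,-0.74,0,0,0,0,35,-0.35,-0.73,0,0,0,0,35,-0.35,-0.73,0,0,0,0,35,-0.35,-0.73,0,0,0,0,35,-0.35,-0.73,0,0,0,0,35,0,0,0,0,0,0,35,0,0,0.6,0,0,0,35,0,0,0.6,0,0,0,35,0,0,0.5,0,0,0,35,0,0,0.35,0,0,0,35,0,0,0.25,0,0,0,35,0,0,0,0,0,0,35])

```text
t: 36.15
tool_pos: [0.5648, -0.3545, 0.0099]
tool_rot: [0.001, -3.14, -0.002]
contact_force: [0.1, 0.2, -1.3]
opening: 0.0424
grip_force: 41.3
```

Run:
```python
from h import *
o=ctrl.get_obs(); print(o["t"],o["tool_pos"].round(4),o["contact_force"].round(2),o["opening"])
```

```text
36.15 [ 0.5648 -0.3545  0.0099] [ 0.13  0.19 -1.26] 0.04239259078409634
```

Call:
jog_arm(commands=[0,0,0.07,0,0,0,35,0,0,0,0,0,0,35,0,0,0,0,0,0,56,0,0,0,0,0,0,56,0,0,-0.4,0,0,0,56,0,0,-0.6,0,0,0,56,0,0,-0.7,0,0,0,56,0,0,-0.7,0,0,0,56,0,0,0,0,0,0,56])

```text
t: 37.28
tool_pos: [0.568, -0.3572, 0.157]
tool_rot: [-0.0, 3.134, -0.01]
contact_force: [1.5, 1.1, -0.2]
opening: 0.056
grip_force: 0.0
```

Run:
```python
from h import *
o=ctrl.get_obs(); print(o["t"],o["tool_pos"].round(4),o["contact_force"].round(2))
N=dict(NEAR,bushing=(.64,-.252),bearing=(.565,-.355)); TH["bushing"]=.059; TH["bearing"]=.053
find(N)
```

```text
37.275 [ 0.568  -0.3572  0.157 ] [ 1.51  1.11 -0.17]
top red_pot 208 0.6346 0.1673 r 0.0376 z 0.0601
top blue_pot 221 0.6191 0.3405 r 0.0377 z 0.0597
top hub 381 0.5383 0.0476 r 0.0279 z 0.0306
top bearing 225 0.5631 -0.354 r 0.022 z 0.0538
top bushing 155 0.6383 -0.2517 r 0.0173 z 0.0596
top collar 71 0.456 0.0845 r 0.0117 z 0.0311
scene red_pot 375 0.6394 0.1666 r 0.0382 z 0.0575
scene blue_pot 353 0.6231 0.3381 r 0.0397 z 0.0574
scene hub 560 0.5436 0.0475 r 0.0296 z 0.0287
scene bearing 668 0.5566 -0.3552 r 0.0347 z 0.0519
scene bushing 340 0.6427 -0.2534 r 0.0179 z 0.0575
scene collar 107 0.4623 0.0828 r 0.0132 z 0.028
```

Call:
jog_arm(commands=[0.18,0.73,0,0,0,0,50,0.18,0.73,0,0,0,0,50,0.18,0.74,0,0,0,0,50,0.18,0.74,0,0,0,0,50,0.18,0.74,0,0,0,0,50,0.18,0.74,0,0,0,0,50,0.18,0.74,0,0,0,0,50,0.18,0.73,0,0,0,0,50,0.18,0.73,0,0,0,0,50,0.18,0.73,0,0,0,0,50,0,0,0,0,0,0,50,0,0,0.6,0,0,0,50,0,0,0.6,0,0,0,50,0,0,0.6,0,0,0,50,0,0,0.6,0,0,0,50,0,0,0.4,0,0,0,50,0,0,0.15,0,0,0,50,0,0,0,0,0,0,50])

```text
t: 39.62
tool_pos: [0.4567, 0.0852, -0.027]
tool_rot: [-0.001, -3.14, 0.0]
contact_force: [0.3, -0.6, -0.0]
opening: 0.0496
grip_force: 0.0
```

Call:
jog_arm(commands=[0,0,0,0,0,0,15,0,0,0,0,0,0,15,0,0,0,0,0,0,15,0,0,0,0,0,0,15,0,0,0,0,0,0,15])

```text
t: 40.25
tool_pos: [0.4587, 0.0857, -0.0248]
tool_rot: [-0.001, 3.139, -0.0]
contact_force: [-0.8, -0.1, 7.5]
opening: 0.0228
grip_force: 39.4
```

Call:
jog_arm(commands=[0,0,-0.7,0,0,0,15,0,0,-0.75,0,0,0,15,0,0,-0.75,0,0,0,15,0,0,-0.7,0,0,0,15,-0.22,-0.71,0,0,0,0,15,-0.22,-0.71,0,0,0,0,15,-0.22,-0.71,0,0,0,0,15,-0.22,-0.71,0,0,0,0,15,-0.22,-0.72,0,0,0,0,15,-0.21,-0.72,0,0,0,0,15,-0.21,-0.71,0,0,0,0,15,-0.21,-0.71,0,0,0,0,15,0,0,0,0,0,0,15,0,0,0.6,0,0,0,15,0,0,0.6,0,0,0,15,0,0,0.5,0,0,0,15,0,0,0.35,0,0,0,15,0,0,0.25,0,0,0,15,0,0,0,0,0,0,15])

```text
t: 42.62
tool_pos: [0.5606, -0.2555, 0.0088]
tool_rot: [0.001, -3.14, -0.002]
contact_force: [0.7, 0.5, -1.3]
opening: 0.023
grip_force: 39.5
```

Call:
jog_arm(commands=[0,0,0.07,0,0,0,15,0,0,0,0,0,0,15,0,0,0,0,0,0,38,0,0,0,0,0,0,38,0,0,-0.4,0,0,0,38,0,0,-0.6,0,0,0,38,0,0,-0.7,0,0,0,38,0,0,-0.7,0,0,0,38,0,0,0,0,0,0,38])

```text
t: 43.75
tool_pos: [0.564, -0.2579, 0.1554]
tool_rot: [-0.0, 3.133, -0.008]
contact_force: [0.8, -0.5, -0.3]
opening: 0.0381
grip_force: 0.0
```

```bash
cat >> h.py <<'E'
TH.update(bushing=.059,bearing=.053,collar=.055); NEAR.update(bushing=(.64,-.252),bearing=(.565,-.355),collar=(.563,-.256))
E
python3 - <<'E'
from h import *
o=ctrl.get_obs(); print(o["t"],o["tool_pos"].round(4),o["contact_force"].round(2))
find(NEAR)
E
```

```text
43.75 [ 0.564  -0.2579  0.1554] [ 0.79 -0.47 -0.31]
top red_pot 211 0.6347 0.1668 r 0.0376 z 0.0597
top blue_pot 223 0.6191 0.3407 r 0.0379 z 0.0596
top hub 380 0.5383 0.0477 r 0.0279 z 0.0306
top bearing none
top bushing 155 0.6388 -0.2517 r 0.0172 z 0.059
top collar 46 0.5599 -0.2546 r 0.0116 z 0.0551
scene red_pot 376 0.6387 0.1658 r 0.0392 z 0.0573
scene blue_pot 351 0.6233 0.3404 r 0.0396 z 0.0574
scene hub 564 0.5441 0.0471 r 0.0289 z 0.0288
scene bearing 673 0.5565 -0.3547 r 0.0343 z 0.0517
scene bushing 334 0.6434 -0.2535 r 0.0178 z 0.0575
scene collar 158 0.5646 -0.2561 r 0.0126 z 0.0532
```

Call:
jog_arm(commands=[0.05,0.72,0,0,0,0,78,0.05,0.72,0,0,0,0,78,0.05,0.73,0,0,0,0,78,0.05,0.73,0,0,0,0,78,0.05,0.73,0,0,0,0,78,0.06,0.72,0,0,0,0,78,0.06,0.72,0,0,0,0,78,0,0,0,0,0,0,78,0,0,0.6,0,0,0,78,0,0,0.6,0,0,0,78,0,0,0.6,0,0,0,78,0,0,0.6,0,0,0,78,0,0,0.4,0,0,0,78,0,0,0.13,0,0,0,78,0,0,0,0,0,0,78])

```text
t: 45.72
tool_pos: [0.5383, 0.0474, -0.0269]
tool_rot: [-0.001, -3.14, 0.0]
contact_force: [0.7, 0.5, -0.4]
opening: 0.0779
grip_force: 0.0
```

Call:
jog_arm(commands=[0,0,0,0,0,0,48,0,0,0,0,0,0,48,0,0,0,0,0,0,48,0,0,0,0,0,0,48,0,0,0,0,0,0,48])

```text
t: 46.35
tool_pos: [0.5404, 0.0478, -0.0245]
tool_rot: [-0.0, 3.139, -0.001]
contact_force: [-0.6, -0.1, 5.6]
opening: 0.0548
grip_force: 43.3
```

Call:
jog_arm(commands=[0,0,-0.7,0,0,0,48,0,0,-0.75,0,0,0,48,0,0,-0.75,0,0,0,48,0,0,-0.7,0,0,0,48,-0.2,-0.74,0,0,0,0,48,-0.2,-0.74,0,0,0,0,48,-0.2,-0.75,0,0,0,0,48,-0.2,-0.75,0,0,0,0,48,-0.2,-0.75,0,0,0,0,48,-0.2,-0.74,0,0,0,0,48,-0.19,-0.74,0,0,0,0,48,-0.19,-0.74,0,0,0,0,48,-0.19,-0.74,0,0,0,0,48,0,0,0,0,0,0,48,0,0,0.6,0,0,0,48,0,0,0.6,0,0,0,48,0,0,0.5,0,0,0,48,0,0,0.35,0,0,0,48,0,0,0.25,0,0,0,48,0,0,0,0,0,0,48])

```text
t: 48.85
tool_pos: [0.6445, -0.3526, 0.0085]
tool_rot: [0.001, -3.14, -0.002]
contact_force: [-0.1, -0.1, -3.5]
opening: 0.0546
grip_force: 43.6
```

Call:
jog_arm(commands=[0,0,0.07,0,0,0,48,0,0,0,0,0,0,48,0,0,0,0,0,0,66,0,0,0,0,0,0,66,0,0,-0.4,0,0,0,66,0,0,-0.6,0,0,0,66,0,0,-0.7,0,0,0,66,0,0,-0.7,0,0,0,66,0,0,0,0,0,0,50])

```text
t: 49.98
tool_pos: [0.6484, -0.3555, 0.1585]
tool_rot: [-0.0, 3.131, -0.011]
contact_force: [-1.4, -0.2, 0.5]
opening: 0.0503
grip_force: 0.0
```

```bash
cat >> h.py <<'E'
TH.update(hub=.055); NEAR.update(hub=(.645,-.353))
E
python3 - <<'E'
from h import *
o=ctrl.get_obs(); print(o["t"],o["tool_pos"].round(4),o["contact_force"].round(2))
find(NEAR)
s=eyes.get_image("scene"); W=cloud(s)
m=(W[...,2]>.14)&(np.hypot(W[...,0]-.44,W[...,1]-.351)<.04); print("brush top",W[m].mean(0),W[m][:,2].max())
save("s6",s["image"])
E
```

```text
49.975 [ 0.6484 -0.3555  0.1585] [-1.39 -0.21  0.46]
top red_pot 208 0.6349 0.1674 r 0.038 z 0.0599
top blue_pot 219 0.6188 0.3417 r 0.0382 z 0.0598
top hub 417 0.6532 -0.3478 r 0.0372 z 0.0554
top bearing 258 0.5648 -0.3543 r 0.0229 z 0.0537
top bushing 152 0.6379 -0.2518 r 0.0169 z 0.0589
top collar 77 0.5603 -0.2552 r 0.012 z 0.0551
scene red_pot 379 0.6389 0.1667 r 0.0389 z 0.0576
scene blue_pot 357 0.6238 0.3391 r 0.0387 z 0.0574
scene hub 970 0.6492 -0.3542 r 0.0288 z 0.0535
scene bearing 519 0.558 -0.3601 r 0.0336 z 0.0519
scene bushing 334 0.6434 -0.2528 r 0.0175 z 0.0575
scene collar 157 0.5658 -0.2554 r 0.013 z 0.0532
brush top [0.44222583 0.34871247 0.15145567] 0.15862095168132018
```

View pics/s6.png

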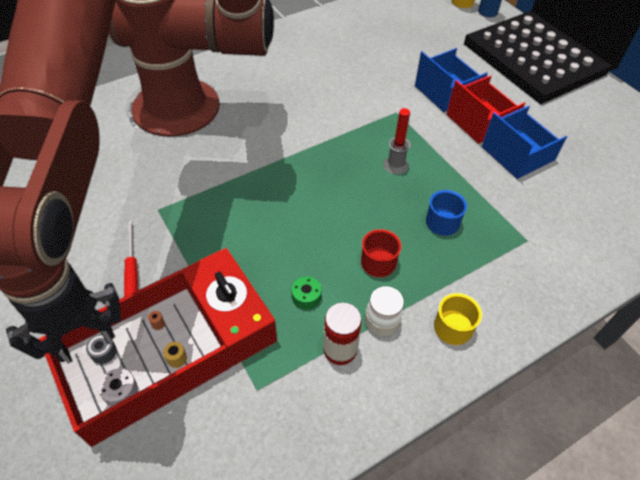

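The scene view shows all four parts upright in the basket, the brush back in its stand at (400,140) and both pots standing. Now the knob.

Call:
jog_arm(commands=[0.16,0.73,0,0,0,-0.35,40,0.16,0.73,0,0,0,0,40,0.16,0.74,0,0,0,0,40,0.16,0.74,0,0,0,0,40,0.16,0.73,0,0,0,0,40,0,0,0,0,0,0,40,0,0,0.3,0,0,0,40,0,0,0,0,0,0,40])

```text
t: 51.12
tool_pos: [0.5892, -0.135, 0.128]
tool_rot: [0.053, -3.136, -0.003]
contact_force: [0.4, -0.6, -0.3]
opening: 0.0403
grip_force: 0.0
```

Run:
```python
from h import *
o=ctrl.get_obs(); p=o["tool_pos"]; print(o["t"],p.round(4),o["contact_force"].round(2),R.from_rotvec(o["tool_rot"]).as_matrix()[:2,:2].round(3).tolist())
W=cloud(eyes.get_image("wrist"))
m=(W[...,2]>.11)&(W[...,2]<.122)&(np.hypot(W[...,0]-.599,W[...,1]+.134)<.04)
print(m.sum(),cv2.minAreaRect((W[m][:,:2]*1000).astype(np.float32)),np.median(W[m][:,2]))
m=(W[...,2]>.122)&(np.hypot(W[...,0]-p[0],W[...,1]-p[1])<.05); print("finger tips",np.percentile(W[m][:,2],[0,1]),np.percentile(W[m],[1,99],axis=0).round(3))
```

```text
51.125 [ 0.5892 -0.135   0.128 ] [ 0.37 -0.64 -0.28] [[-0.999, -0.034], [-0.034, 0.999]]
1985 ((600.4796142578125, -134.2179412841797), (50.01554489135742, 11.940665245056152), 1.6682249307632446) 0.11634778899654558
finger tips [0.15615638 0.16459052] [[ 0.572 -0.184  0.165]
 [ 0.601 -0.086  0.246]]
```

Call:
jog_arm(commands=[-0.18,0,0,0,0,0,40,0,0,0.4,0,0,0,40,0,0,0.4,0,0,0,40,0,0,0.25,0,0,0,40,0,0,0,0,0,0,40,0,0,0,0,0,0,4,0,0,0,0,0,0,4,0,0,0,0,0,0,4,0,0,0,0,0,0,4,0,0,0,0,0,0,4], newtons=60)

```text
t: 52.42
tool_pos: [0.6029, -0.1345, 0.0703]
tool_rot: [-0.055, 3.139, -0.001]
contact_force: [-0.5, 0.5, 5.0]
opening: 0.0102
grip_force: 61.2
```

Call:
jog_arm(commands=[0,0,0,0,0,0.7,4,0,0,0,0,0,0.7,4,0,0,0,0,0,0.7,4,0,0,0,0,0,0.7,4,0,0,0,0,0,0.7,4,0,0,0,0,0,0.7,4,0,0,0,0,0,0.7,4,0,0,0,0,0,0.7,4,0,0,0,0,0,0.7,4,0,0,0,0,0,0.7,4,0,0,0,0,0,0.7,4,0,0,0,0,0,0.7,4,0,0,0,0,0,0.7,4,0,0,0,0,0,0.7,4,0,0,0,0,0,0.4,4,0,0,0,0,0,0,4,0,0,0,0,0,0,4])

```text
t: 54.55
tool_pos: [0.6016, -0.1371, 0.0703]
tool_rot: [1.482, 2.767, -0.008]
contact_force: [-3.7, -7.1, 6.0]
opening: 0.0102
grip_force: 61.7
```

Run:
```python
from h import *
o=ctrl.get_obs(); p=o["tool_pos"]; M=R.from_rotvec(o["tool_rot"]).as_matrix(); print(o["t"],p.round(4),o["contact_force"].round(2),o["wrist_torque"].round(3),o["opening"],"yaw",np.arctan2(M[1,1],M[0,1])-np.pi/2)
W=cloud(eyes.get_image("scene"))
m=(W[...,2]>.105)&(W[...,2]<.119)&(np.hypot(W[...,0]-.6,W[...,1]+.134)<.035)
print(m.sum(),cv2.minAreaRect((W[m][:,:2]*1000).astype(np.float32)))
find(NEAR)
m=(W[...,2]>.14)&(np.hypot(W[...,0]-.44,W[...,1]-.351)<.04); print("brush top",W[m].mean(0))
```

```text
54.55 [ 0.6016 -0.1371  0.0703] [-3.74 -7.07  6.03] [-1.086  0.825  0.434] 0.010216115148111111 yaw -0.9835597820928514
155 ((610.2238159179688, -144.6959228515625), (38.701114654541016, 23.57073211669922), 42.11935806274414)
top red_pot 110 0.664 0.1891 r 0.0369 z 0.06
top blue_pot 221 0.6188 0.3403 r 0.0379 z 0.0595
top hub 434 0.6548 -0.3519 r 0.0382 z 0.0555
top bearing 260 0.565 -0.3541 r 0.0228 z 0.0538
top bushing none
top collar none
scene red_pot 224 0.6712 0.1895 r 0.0386 z 0.0573
scene blue_pot 353 0.6244 0.3403 r 0.0388 z 0.0571
scene hub 978 0.6493 -0.3544 r 0.0289 z 0.0535
scene bearing 683 0.5565 -0.3554 r 0.0345 z 0.0518
scene bushing 336 0.6426 -0.2533 r 0.0177 z 0.0573
scene collar 156 0.5658 -0.2562 r 0.0129 z 0.0535
brush top [0.44226683 0.3489476  0.15114317]
```

Call:
jog_arm(commands=[0,0,0,0,0,0.4,4,0,0,0,0,0,0,4,0,0,0,0,0,0,4,0,0,0,0,0,0,4,0,0,0,0,0,0,4])

```text
t: 55.32
tool_pos: [0.6015, -0.1372, 0.0703]
tool_rot: [1.535, 2.738, -0.009]
contact_force: [-5.4, -7.4, 7.0]
opening: 0.0105
grip_force: 63.3
```

Call:
jog_arm(commands=[0,0,0,0,0,-0.8,4,0,0,0,0,0,-0.8,4,0,0,0,0,0,-0.8,4,0,0,0,0,0,-0.8,4,0,0,0,0,0,-0.8,4,0,0,0,0,0,-0.8,4,0,0,0,0,0,-0.8,4,0,0,0,0,0,-0.8,4,0,0,0,0,0,-0.8,4,0,0,0,0,0,-0.8,4,0,0,0,0,0,-0.8,4,0,0,0,0,0,-0.8,4,0,0,0,0,0,-0.6,4,0,0,0,0,0,0,4,0,0,0,0,0,0,25,0,0,0,0,0,0,40,0,0,0,0,0,0,40])

```text
t: 57.45
tool_pos: [0.6014, -0.1341, 0.068]
tool_rot: [-0.008, -3.141, -0.0]
contact_force: [-0.3, 0.9, 0.4]
opening: 0.0401
grip_force: 0.0
```

Call:
jog_arm(commands=[0,0,-0.3,0,0,0,40,0,0,-0.6,0,0,0,40,0,0,-0.6,0,0,0,40,0.7,0,-0.4,0,0,0,40,0.7,0,0,0,0,0,40,0,0,0,0,0,0,40,0,0,0,0,0,0,40,0,0,0,0,0,0,40])

```text
t: 58.45
tool_pos: [0.5187, -0.134, 0.1831]
tool_rot: [0.007, 3.141, -0.0]
contact_force: [-0.2, 1.3, 0.6]
opening: 0.0401
grip_force: 0.0
```

Run:
```python
from h import *
o=ctrl.get_obs(); p=o["tool_pos"]; print(o["t"],p.round(4),o["contact_force"].round(2))
NEAR["red_pot"]=(.668,.19)
s=eyes.get_image("scene"); W=cloud(s)
m=(W[...,2]>.105)&(W[...,2]<.122)&(np.hypot(W[...,0]-.6,W[...,1]+.134)<.035)
print(m.sum(),cv2.minAreaRect((W[m][:,:2]*1000).astype(np.float32)))
m=(W[...,2]>.14)&(np.hypot(W[...,0]-.44,W[...,1]-.351)<.04); print("brush top",W[m].mean(0))
find(NEAR); save("s7",s["image"])
```

```text
58.45 [ 0.5187 -0.134   0.1831] [-0.16  1.26  0.57]
224 ((601.5711669921875, -134.81854248046875), (51.40208435058594, 12.150635719299316), 1.6111655235290527)
brush top [0.441859   0.34889149 0.15075261]
top red_pot 205 0.6666 0.1909 r 0.0376 z 0.0597
top blue_pot 225 0.6184 0.341 r 0.0377 z 0.0598
top hub 427 0.6544 -0.3522 r 0.0385 z 0.0554
top bearing 126 0.5641 -0.355 r 0.0217 z 0.0537
top bushing 156 0.6385 -0.2519 r 0.0171 z 0.0596
top collar none
scene red_pot 395 0.6715 0.1901 r 0.0385 z 0.0576
scene blue_pot 359 0.6239 0.3391 r 0.0394 z 0.0572
scene hub 977 0.6489 -0.3533 r 0.0285 z 0.0535
scene bearing 666 0.5563 -0.3551 r 0.0342 z 0.0519
scene bushing 338 0.6434 -0.2531 r 0.0178 z 0.0574
scene collar 157 0.5655 -0.2566 r 0.0128 z 0.0529
```

View pics/s7.png

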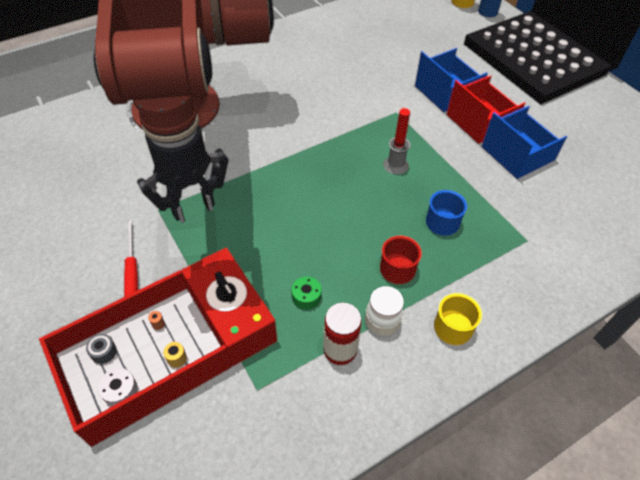

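The final view shows the four parts in the basket, the knob back at rest at (226,290), the brush in its stand, both pots upright and the arm clear. Handing in.

```bash
python3 -c "
from station import job
print(job.finish_job())"
```

```text
the job is handed in; nothing more can be done
None
```

The job is handed in at about 59 s, with no verdict returned: dips, touches and knob turn went in the required order, and the last picture shows brush, parts, knob and both pots as asked (red pot knocked about 4 cm, still upright).

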